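Share out spacers from a flip-top dispenser into a kit tray

ROBOT

A 6-joint arm with a two-finger parallel gripper is mounted at the origin on the work surface. World frame = base frame: x ahead of the robot, y to its left, z up, the work surface at z = 0. Lengths are in mm, angles in rad, forces in N, time in s.
With the tool pointing down it reaches from about 325 to 850 mm from the base axis. Payload 15.5 kg.
Tool frame: the origin (TCP) lies between the finger pads; the fingertips stand 19 mm ahead of it and the grasp point (between the pads) is the TCP; z points along the fingers, y is the line along which they close (so a half turn about z gives the same grasp; the last joint's range is limited). The gripper opens to 91 mm and grips with 3 to 60 N. Pads are 32 mm wide; open, the fingers measure 118 mm over their backs; the gripper's body (76 mm by 178 mm) begins 60 mm behind the grasp point.
Start: joints at [-0.096, 0.494, 1.345, -0, 1.302, -0.096], TCP at [625.001, 0.003, 232.915] pointing down, gripper open.
Joint ranges: [-2.91, 2.91], [-0.82, 2.16], [0.22, 2.67], [-1.22, 4.37], [0.12, 2.79], [-3.08, 3.08]. Speed limits (rad/s): [1.89, 1.89, 2.57, 3.01, 3.01, 3.01].

INTERFACE

Orientations are given as a rotation vector (axis times angle).
In Python, from bench import r gives the robot as it stands.
- The arm moves only by the tool send_rows, never from a script. Its argument "motion" is a list of rows, each a list of 7 numbers: the turn, a rotation vector about the tool's x, y, z each as a share of pi rad, from -1 to 1, then the shift along the tool's x, y, z each as a share of 0.2 m, from -1 to 1, then the finger opening in mm, from 0 to 91.2. A call has 1 to 12 rows; each row is the pose to reach, as a shift and turn from the pose commanded when the call began, along the tool's axes at that moment, turning the shorter way round; what a row does not reach only later rows make up. A row lasts 1/8 s, in which the tool goes at most 62.5 mm and 10.7 degrees, less where a joint would pass 70% of its speed; a pose out of reach is approached as far as the arm can. A call with a number of a shift or a turn outside -1 to 1 is refused whole. A call with a gripper value outside its range is refused whole. The fingers move at their own pace and stop on an object; "force" is the grip in N (left out, the last holds). Time passes only in rows, so rows that repeat a pose let the fingers close. It gives the time, the measured TCP pose, the force, the opening and the grip force at its end, in the units of the state.
- r.read_state(): the state, without advancing time (a new reading comes with each control period).
- r.read_camera(name): name is "scene" or "side" or "wrist"; returns (picture, depth): 400x640x3 uint8, red, green, blue; 400x640 float32, mm along the optical axis (not along the pixel's ray), 0 where there is no reading.
- r.get_calibration(name): a dict with "fx", "fy", "cx", "cy" (pixels), "rvec" (rotation vector, rad) and "tvec" (3), from world to camera coordinates, as OpenCV has them; the wrist camera has in their place "hand_eye" (4x4, takes a point from camera to tool coordinates, whose origin is the TCP and whose axes are the flange's). Camera axes: x right, y down, z forward; pixel columns grow to the right and rows downward; lengths in mm; the calibration is good to about 2 mm. A picture is of the moment at which its call begins: read the wrist's pose just before it. get_calibration takes no time and is no camera call.
- r.finish_job(): hands the job in; it is judged then, once.
The state is a dict: "clock": time; "joints": joint angles; "joint_vel": joint speeds; "effort": joint torques, N m; "position": TCP position; "tcp_rot": TCP orientation; "force": force on the tool from outside, world axes, zero at the start; "wrist_torque": the same for the moment, N m; "opening": finger opening in mm; "grasp_force": force on a finger pad.
Only numpy, scipy, OpenCV 4.12 (cv2) and the standard library are available. Lean on these libraries where they do the work, as an engineer would, in place of code of your own. Each camera call takes 0.05 s, during which the arm holds its last target. There are 200 camera calls.

TASK

Take the flip-top dispenser from its sloping rest and, with its mouth low over the three-bay kit tray, shake its nine brass spacers out evenly along the tray, so that all nine lie in the bays and every bay has at least two. Then lay the empty dispenser back in its rest, mouth end up and against the stop, and let go. Do not touch the spacers with the fingers, and leave the solder reel, the iron stand and the flux tin where they are.

Things in the scene. Friction and masses are not known exactly. Their poses are not given: they have to be found in the camera images.
- dispenser_center (a point): flip-top parts dispenser, a clear plastic box with a white cap end: 110 mm long (x, mouth end +x), 52 wide (y), 40 high (z), walls 3 mm; this point is its very centre, axes its own. 75 g empty, about 200 g full. Smooth inside: spacers slide when it tips 14 to 20 degrees mouth down; at 5 to 12, short shakes along its x bring out a few at a time. Starts lying in the rest, mouth end up
- dispenser_mouth (a point): middle of the dispenser's mouth, 55 mm from its centre along its x and 10 mm below the centre along its z. The mouth is an opening 36 mm wide (y) and 20 mm high in the +x end, level with the inside floor, its flap folded back for good on the end above; inside, the sides narrow to the mouth over the last 12 mm
- rest: fixed grey sheet rest: base 150 x 66 mm (x, y), plate sloping 30 degrees up towards its +x; the dispenser lies on it, underside on the plate, closed end against a 14 mm stop. 10 mm high guides flank its lowest 25 mm with 4 mm of play each side; above them the plate (50 mm) is narrower than the dispenser, so its sides are free for fingers. Origin at mid-base on the mat, z up
- rest_seat (a point): the point of the rest where the dispenser's centre lies when it is home (12 mm back of its origin along the rest's x, 61 mm above the mat); axes of the rest, z up
- rest_mouth (a point): the point of the rest where the middle of the dispenser's mouth lies when it is home
- tray: fixed grey kit tray, 136 x 288 x 25 mm (x, y, z), open above, floor and walls 3 mm; two ribs as high as the walls, 47.5 mm either side of its middle, part it along its y into three like bays, each about 130 x 92 mm inside. Origin at the centre of its underside, z up
- spacer0: hexagonal brass spacer, 13 mm across the flats and 13 mm long, dark bore, 13.5 g; origin at its centre. Starts inside the dispenser
- spacer1: another such spacer, the same; origin at its centre
- spacer2: another such spacer, the same; origin at its centre
- spacer3: another such spacer, the same; origin at its centre
- spacer4: another such spacer, the same; origin at its centre
- spacer5: another such spacer, the same; origin at its centre
- spacer6: another such spacer, the same; origin at its centre
- spacer7: another such spacer, the same; origin at its centre
- spacer8: another such spacer, the same; origin at its centre
- reel: reel of solder, loose bystander: white flanges 60 mm across, 45 mm tall, standing on a flange; origin at the centre of its underside
- iron_stand: soldering-iron stand, loose bystander: black base 160 x 85 x 20 mm (x, y, z) with a sponge and a steel coil that slopes up from its +x end over the base to about 120 mm height; origin at the centre of its underside
- flux_tin: round flux tin, loose bystander: 58 mm across, 26 mm tall; origin at the centre of its underside
There are look-alikes about, which are no part of the job. There is more than one size of the part that bears dispenser_center; the job needs the smallest.

How it is judged (in metres and radians):
On the way:
1. the dispenser's mouth is brought over the tray, less than 150 mm above the bench, with all nine spacers still inside (x of dispenser_mouth in the frame of tray between -0.075 and 0.075 m and y of dispenser_mouth in the frame of tray between -0.15 and 0.15 m and z of dispenser_mouth in the frame of tray below 0.15 m and distance between each of spacer0, spacer1, spacer2, spacer3, spacer4, spacer5, spacer6, spacer7, spacer8 and dispenser_center below 0.061 m), for 0.05 s.
At the end, for the whole second after the job is handed in: All nine spacers lie in the tray, centres below its rim (24 mm above the mat), at least two in each of the three bays; the dispenser lies in its rest, centre and mouth each within 15 mm of their home points, underside on the slope (z axis within 41 degrees of vertical) (x of spacer0 in the frame of tray between -0.066 and 0.066 m and y of spacer0 in the frame of tray between -0.142 and 0.142 m and z of each of spacer0, spacer1, spacer2, spacer3, spacer4, spacer5, spacer6, spacer7, spacer8 in the frame of tray below 0.024 m and x of spacer1 in the frame of tray between -0.066 and 0.066 m and y of spacer1 in the frame of tray between -0.142 and 0.142 m and x of spacer2 in the frame of tray between -0.066 and 0.066 m and y of spacer2 in the frame of tray between -0.142 and 0.142 m and x of spacer3 in the frame of tray between -0.066 and 0.066 m and y of spacer3 in the frame of tray between -0.142 and 0.142 m and x of spacer4 in the frame of tray between -0.066 and 0.066 m and y of spacer4 in the frame of tray between -0.142 and 0.142 m and x of spacer5 in the frame of tray between -0.066 and 0.066 m and y of spacer5 in the frame of tray between -0.142 and 0.142 m and x of spacer6 in the frame of tray between -0.066 and 0.066 m and y of spacer6 in the frame of tray between -0.142 and 0.142 m and x of spacer7 in the frame of tray between -0.066 and 0.066 m and y of spacer7 in the frame of tray between -0.142 and 0.142 m and x of spacer8 in the frame of tray between -0.066 and 0.066 m and y of spacer8 in the frame of tray between -0.142 and 0.142 m and ((y of spacer0 in the frame of tray below -0.0475 m and y of any of spacer1, spacer2, spacer3, spacer4, spacer5, spacer6, spacer7, spacer8 in the frame of tray below -0.0475 m) or (y of spacer1 in the frame of tray below -0.0475 m and y of any of spacer2, spacer3, spacer4, spacer5, spacer6, spacer7, spacer8 in the frame of tray below -0.0475 m) or (y of spacer2 in the frame of tray below -0.0475 m and y of any of spacer3, spacer4, spacer5, spacer6, spacer7, spacer8 in the frame of tray below -0.0475 m) or (y of spacer3 in the frame of tray below -0.0475 m and y of any of spacer4, spacer5, spacer6, spacer7, spacer8 in the frame of tray below -0.0475 m) or (y of spacer4 in the frame of tray below -0.0475 m and y of any of spacer5, spacer6, spacer7, spacer8 in the frame of tray below -0.0475 m) or (y of spacer5 in the frame of tray below -0.0475 m and y of any of spacer6, spacer7, spacer8 in the frame of tray below -0.0475 m) or (y of spacer6 in the frame of tray below -0.0475 m and y of any of spacer7, spacer8 in the frame of tray below -0.0475 m) or (y of spacer7 in the frame of tray below -0.0475 m and y of spacer8 in the frame of tray below -0.0475 m)) and ((y of spacer0 in the frame of tray between -0.0475 and 0.0475 m and (y of spacer1 in the frame of tray between -0.0475 and 0.0475 m or y of spacer2 in the frame of tray between -0.0475 and 0.0475 m or y of spacer3 in the frame of tray between -0.0475 and 0.0475 m or y of spacer4 in the frame of tray between -0.0475 and 0.0475 m or y of spacer5 in the frame of tray between -0.0475 and 0.0475 m or y of spacer6 in the frame of tray between -0.0475 and 0.0475 m or y of spacer7 in the frame of tray between -0.0475 and 0.0475 m or y of spacer8 in the frame of tray between -0.0475 and 0.0475 m)) or (y of spacer1 in the frame of tray between -0.0475 and 0.0475 m and (y of spacer2 in the frame of tray between -0.0475 and 0.0475 m or y of spacer3 in the frame of tray between -0.0475 and 0.0475 m or y of spacer4 in the frame of tray between -0.0475 and 0.0475 m or y of spacer5 in the frame of tray between -0.0475 and 0.0475 m or y of spacer6 in the frame of tray between -0.0475 and 0.0475 m or y of spacer7 in the frame of tray between -0.0475 and 0.0475 m or y of spacer8 in the frame of tray between -0.0475 and 0.0475 m)) or (y of spacer2 in the frame of tray between -0.0475 and 0.0475 m and (y of spacer3 in the frame of tray between -0.0475 and 0.0475 m or y of spacer4 in the frame of tray between -0.0475 and 0.0475 m or y of spacer5 in the frame of tray between -0.0475 and 0.0475 m or y of spacer6 in the frame of tray between -0.0475 and 0.0475 m or y of spacer7 in the frame of tray between -0.0475 and 0.0475 m or y of spacer8 in the frame of tray between -0.0475 and 0.0475 m)) or (y of spacer3 in the frame of tray between -0.0475 and 0.0475 m and (y of spacer4 in the frame of tray between -0.0475 and 0.0475 m or y of spacer5 in the frame of tray between -0.0475 and 0.0475 m or y of spacer6 in the frame of tray between -0.0475 and 0.0475 m or y of spacer7 in the frame of tray between -0.0475 and 0.0475 m or y of spacer8 in the frame of tray between -0.0475 and 0.0475 m)) or (y of spacer4 in the frame of tray between -0.0475 and 0.0475 m and (y of spacer5 in the frame of tray between -0.0475 and 0.0475 m or y of spacer6 in the frame of tray between -0.0475 and 0.0475 m or y of spacer7 in the frame of tray between -0.0475 and 0.0475 m or y of spacer8 in the frame of tray between -0.0475 and 0.0475 m)) or (y of spacer5 in the frame of tray between -0.0475 and 0.0475 m and (y of spacer6 in the frame of tray between -0.0475 and 0.0475 m or y of spacer7 in the frame of tray between -0.0475 and 0.0475 m or y of spacer8 in the frame of tray between -0.0475 and 0.0475 m)) or (y of spacer6 in the frame of tray between -0.0475 and 0.0475 m and (y of spacer7 in the frame of tray between -0.0475 and 0.0475 m or y of spacer8 in the frame of tray between -0.0475 and 0.0475 m)) or (y of spacer7 in the frame of tray between -0.0475 and 0.0475 m and y of spacer8 in the frame of tray between -0.0475 and 0.0475 m)) and ((y of spacer0 in the frame of tray above 0.0475 m and y of any of spacer1, spacer2, spacer3, spacer4, spacer5, spacer6, spacer7, spacer8 in the frame of tray above 0.0475 m) or (y of spacer1 in the frame of tray above 0.0475 m and y of any of spacer2, spacer3, spacer4, spacer5, spacer6, spacer7, spacer8 in the frame of tray above 0.0475 m) or (y of spacer2 in the frame of tray above 0.0475 m and y of any of spacer3, spacer4, spacer5, spacer6, spacer7, spacer8 in the frame of tray above 0.0475 m) or (y of spacer3 in the frame of tray above 0.0475 m and y of any of spacer4, spacer5, spacer6, spacer7, spacer8 in the frame of tray above 0.0475 m) or (y of spacer4 in the frame of tray above 0.0475 m and y of any of spacer5, spacer6, spacer7, spacer8 in the frame of tray above 0.0475 m) or (y of spacer5 in the frame of tray above 0.0475 m and y of any of spacer6, spacer7, spacer8 in the frame of tray above 0.0475 m) or (y of spacer6 in the frame of tray above 0.0475 m and y of any of spacer7, spacer8 in the frame of tray above 0.0475 m) or (y of spacer7 in the frame of tray above 0.0475 m and y of spacer8 in the frame of tray above 0.0475 m)) and distance between dispenser_center and rest_seat below 0.015 m and distance between dispenser_mouth and rest_mouth below 0.015 m and angle between dispenser_center's own z axis and vertical below 0.723599 rad); the robot touches nothing.
It fails at once if a spacer has left the mouth while more than 150 mm above the bench ((x of spacer0 in the frame of dispenser_center above 0.065 m and height (world z) of spacer0 above 0.15 m) or (x of spacer1 in the frame of dispenser_center above 0.065 m and height (world z) of spacer1 above 0.15 m) or (x of spacer2 in the frame of dispenser_center above 0.065 m and height (world z) of spacer2 above 0.15 m) or (x of spacer3 in the frame of dispenser_center above 0.065 m and height (world z) of spacer3 above 0.15 m) or (x of spacer4 in the frame of dispenser_center above 0.065 m and height (world z) of spacer4 above 0.15 m) or (x of spacer5 in the frame of dispenser_center above 0.065 m and height (world z) of spacer5 above 0.15 m) or (x of spacer6 in the frame of dispenser_center above 0.065 m and height (world z) of spacer6 above 0.15 m) or (x of spacer7 in the frame of dispenser_center above 0.065 m and height (world z) of spacer7 above 0.15 m) or (x of spacer8 in the frame of dispenser_center above 0.065 m and height (world z) of spacer8 above 0.15 m)).
It fails at once if the fingers press on a spacer (over 1 N) (contact force between the fingers and spacer0 above 1 N or contact force between the fingers and spacer1 above 1 N or contact force between the fingers and spacer2 above 1 N or contact force between the fingers and spacer3 above 1 N or contact force between the fingers and spacer4 above 1 N or contact force between the fingers and spacer5 above 1 N or contact force between the fingers and spacer6 above 1 N or contact force between the fingers and spacer7 above 1 N or contact force between the fingers and spacer8 above 1 N).
It fails at once if the solder reel, the iron stand or the flux tin is moved by more than 15 mm (distance of any of reel, iron_stand, flux_tin from where it was at the start of the episode above 0.015 m).
It also fails if it takes over 69 s, if anything falls off the work surface, if the arm or the gripper's body presses on something with over 40 N, if the wrist force passes 120 N, or if a joint passes its speed limit or range.

## Working session

There is one attempt and no reset: what is moved stays moved. The work goes in short steps, Python scripts to look and compute and a tool call to move; the robot and the scene stay as the last step left them, time stands still between calls to the robot, and variables do not carry over. Pictures are saved under pics/ and viewed, at most 14 in all, crops included, and the job is handed in when it is done.

Besides the shell and the picture viewer there is one more tool, called after "Emit:" as name([rows], argument=value, ...), one row to a line, values as JSON. send_rows: Moves the arm, as the interface text tells. Shift numbers are shares of 0.2 m and turn numbers shares of pi rad, none past 1 either way. Its arguments: {"type":"object","properties":{"motion":{"type":"array","items":{"type":"array","items":{"type":"number"}}},"force":{"type":"number"}},"required":["motion"]}

```bash
ls; mkdir -p pics
cat > h.py <<'E'
import numpy as np, cv2
from bench import r
from scipy.spatial.transform import Rotation as R
def grab(n):
    s=r.read_state(); im,d=r.read_camera(n); c=r.get_calibration(n)
    K=np.array([[c['fx'],0,c['cx']],[0,c['fy'],c['cy']],[0,0,1.]])
    if 'hand_eye' in c:
        T=np.eye(4);T[:3,:3]=R.from_rotvec(s['tcp_rot']).as_matrix();T[:3,3]=s['position'];T=T@np.array(c['hand_eye'])
    else:
        W=np.eye(4);W[:3,:3]=R.from_rotvec(np.ravel(c['rvec'])).as_matrix();W[:3,3]=np.ravel(c['tvec']);T=np.linalg.inv(W)
    return im,d,K,T
def cloud(d,K,T):
    v,u=np.mgrid[:d.shape[0],:d.shape[1]]
    p=np.stack([(u-K[0,2])/K[0,0]*d,(v-K[1,2])/K[1,1]*d,d],-1)
    P=p@T[:3,:3].T+T[:3,3]; P[d<=0]=np.nan; return P
def save(n,im): cv2.imwrite('pics/'+n+'.png',im[...,::-1])
E
python3 - <<'E'
from h import *
for n in ['scene','side']:
    im,d,K,T=grab(n); save(n,im); np.savez(n,im=im,d=d,K=K,T=T); print(n,T[:3,3],T[:3,2])
print(r.read_state())
E
```

```text
pics
scene [985.60030062 198.58803716 744.42407283] [-0.53023544 -0.31984249 -0.78520772]
side [474.33384682 542.29204475 697.78389243] [ 0.05826218 -0.71637184 -0.69528189]
{'clock': 0.1, 'joints': array([-9.55012334e-02,  4.94106961e-01,  1.34602941e+00,  1.74187909e-06,
        1.30252773e+00, -9.55270252e-02]), 'joint_vel': array([-0.00157915, -0.00197579, -0.00256664,  0.00177664,  0.00043025,
        0.00036835]), 'effort': array([ 1.53078610e-03, -8.80241275e+01, -3.82546771e+01,  7.07121310e-02,
        4.82549379e-02, -5.43761678e-05]), 'position': array([6.24690452e+02, 3.26452053e-02, 2.32420121e+02]), 'tcp_rot': array([-2.22082809e+00, -2.22088434e+00,  1.06883619e-03]), 'force': array([-0.79495209,  0.41015063,  0.32345548]), 'wrist_torque': array([-0.01735929, -0.01124011, -0.03309231]), 'grasp_force': 0.0, 'opening': 91.27061233320869}
```

View pics/scene.png

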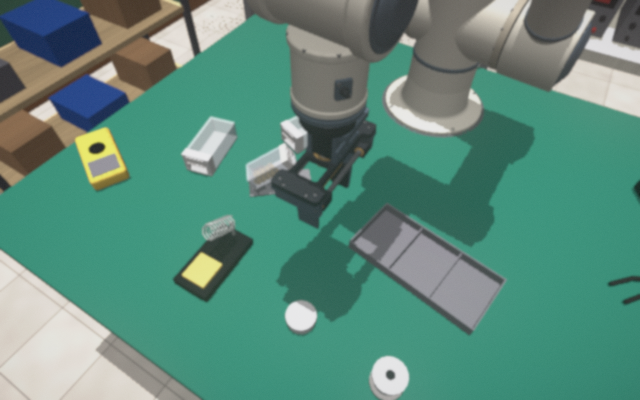

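View pics/side.png

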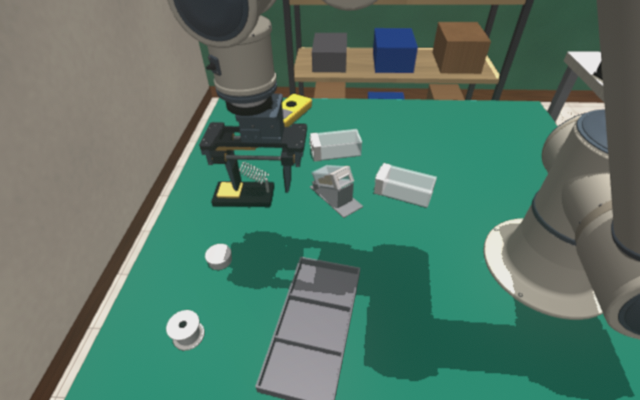

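The scene picture shows the tray around (428,267), two decoy boxes at (210,145) and (270,170), and the rest partly hidden near (295,135). The side picture shows the rest with the small dispenser at (335,185), decoys at (335,145) and (405,183), the stand at (243,193), the tin at (218,257), the reel at (185,328) and the tray at (310,330).

Run:
```python
from h import *
for n,box in [('scene',(340,195,515,340)),('side',(250,250,365,400))]:
    z=np.load(n+'.npz'); im,P=z['im'],cloud(z['d'],z['K'],z['T'])
    hsv=cv2.cvtColor(im,cv2.COLOR_RGB2HSV)
    m=(hsv[...,1]<70); mm=np.zeros_like(m); x0,y0,x1,y1=box; mm[y0:y1,x0:x1]=1; m&=mm
    p=P[m]; p=p[(p[:,2]>18)&(p[:,2]<33)]
    rc=cv2.minAreaRect(p[:,:2].astype(np.float32)); print(n,len(p),rc,np.nanpercentile(P[m][:,2],[5,50,95]))
z=np.load('side.npz');im,P=z['im'],cloud(z['d'],z['K'],z['T'])
for v,u in [(185,405),(145,335),(193,228),(257,218),(322,185),(185,335)]: print((u,v),P[v,u].round())
save('restcrop',cv2.resize(im[150:230,285:385],(800,640))[:600])
s=P[155:225,300:375].reshape(-1,3); s=s[(s[:,2]>8)]
print(len(s)); print(np.nanpercentile(s,[2,50,98],axis=0).round())
for v in range(160,218,4): print(v,[tuple(int(q) if q==q else -1 for q in P[v,u]) for u in range(310,366,8)])
```

```text
scene 1377 ((516.507568359375, 178.4999542236328), (287.910400390625, 139.95753479003906), 79.9405288696289) [ 1.72853466  4.34376386 24.90503962]
side 1191 ((516.8731079101562, 180.62677001953125), (288.10919189453125, 136.7336883544922), 79.77864837646484) [ 1.31573747  3.58725914 24.15349533]
(405, 185) [ 305. -194.   54.]
(335, 145) [ 491. -370.   50.]
(228, 193) [ 770. -171.   29.]
(218, 257) [743.  40.  27.]
(185, 322) [760. 209.  46.]
(335, 185) [ 485. -161.   76.]
1166
[[ 441. -366.   10.]
 [ 483. -188.   63.]
 [ 547. -154.  106.]]
160 [(566, -359, 0), (541, -358, 0), (517, -360, 0), (493, -361, 0), (468, -361, 1), (444, -363, 0), (420, -367, -2)]
164 [(564, -340, 0), (540, -341, -1), (516, -341, 0), (492, -340, 1), (468, -342, 0), (444, -344, 0), (420, -343, 1)]
168 [(563, -319, 0), (539, -320, 0), (511, -239, 66), (489, -218, 84), (469, -195, 103), (444, -326, -1), (420, -325, 0)]
172 [(561, -300, 0), (532, -222, 65), (509, -201, 84), (488, -181, 100), (468, -185, 98), (448, -195, 91), (421, -305, 1)]
176 [(560, -284, 0), (532, -217, 56), (509, -191, 79), (488, -167, 99), (
[... 545 characters left out ...]
 -198, 0), (532, -200, 0), (509, -197, 3), (488, -198, 2), (466, -161, 38), (445, -179, 22), (422, -204, 0)]
200 [(553, -185, -2), (531, -184, 0), (509, -181, 2), (487, -181, 3), (466, -161, 23), (445, -177, 9), (423, -188, 0)]
204 [(551, -167, 0), (530, -169, 0), (508, -169, 0), (487, -166, 3), (466, -163, 7), (444, -169, 3), (423, -168, 4)]
208 [(550, -152, 0), (529, -155, -1), (508, -154, 0), (486, -153, 1), (465, -150, 5), (444, -153, 4), (423, -154, 3)]
212 [(549, -136, 1), (528, -140, -2), (507, -139, 0), (486, -139, 1), (465, -138, 3), (444, -138, 3), (423, -142, 0)]
216 [(548, -125, -2), (527, -122, 1), (506, -124, 0), (486, -127, -1), (465, -125, 1), (444, -129, -1), (424, -128, 0)]
```

View pics/restcrop.png

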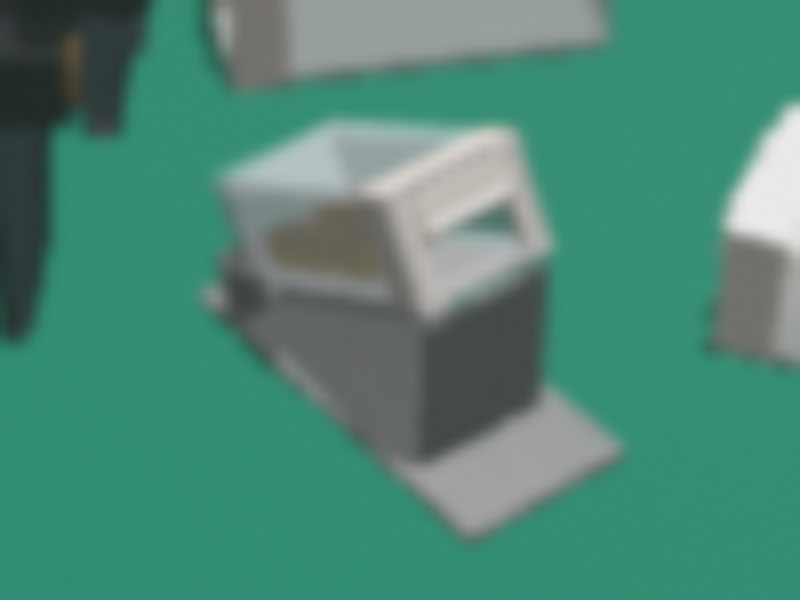

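The crop shows the small dispenser (spacers inside) on its rest, mouth towards the lower right; rest base corners are at about (344,217) and (363,206). Yaw is about 124°, tray centre is (517,180) with its long axis at 79.9°. Next I'll take a close look with the wrist camera.

```bash
cat >> h.py <<'E'
def disp(yaw,pitch): # columns x,y,z of dispenser, pitch = mouth up, deg
    return R.from_euler('ZY',[yaw,-pitch],degrees=True).as_matrix()
def go(c,yaw,pitch,gx=4,up=0,ref='c'):
    """c: dispenser centre (or mouth if ref='m'); prints row numbers from the present pose"""
    D=disp(yaw,pitch); c=np.array(c,float)
    if ref=='m': c=c-D@[55,0,-10]
    t=c+D@[gx,0,up]; W=D@np.diag([1,-1,-1]); s=r.read_state()
    A=R.from_rotvec(s['tcp_rot']).as_matrix()
    rv=R.from_matrix(A.T@W).as_rotvec()/np.pi; sh=A.T@(t-s['position'])/200
    print('tcp',t.round(),'turn',rv.round(4),'shift',sh.round(4),'rows>=',np.ceil(max(np.linalg.norm(sh)*200/62.5,np.linalg.norm(rv)*180/10.7)))
E
python3 -c "
from h import *
go((499,-210,61),124,30,up=190)
print(r.get_calibration('wrist'))"
```

```text
tcp [ 550. -286.  228.] turn [ 0.0491  0.1616 -0.1846] shift [-1.4296 -0.3725  0.0246] rows>= 5.0
{'fx': 283.59530402417573, 'fy': 283.59530402417573, 'cx': 315.9174332518058, 'cy': 198.25115072372515, 'hand_eye': array([[-7.77246339e-05, -9.63395874e-01, -2.68082792e-01,
         7.65447388e+01],
       [ 9.99999951e-01, -1.55816470e-04,  2.70022235e-04,
        -8.06848915e-01],
       [-3.01910022e-04, -2.68082758e-01,  9.63395840e-01,
        -1.52194765e+02],
       [ 0.00000000e+00,  0.00000000e+00,  0.00000000e+00,
         1.00000000e+00]])}
```

Emit:
send_rows([
  [0.05, 0.16, -0.185, -0.8, -0.2, 0, 91],
  [0.05, 0.16, -0.185, -0.8, -0.2, 0, 91],
  [0.05, 0.16, -0.185, -0.8, -0.2, 0, 91],
  [0.05, 0.16, -0.185, -0.8, -0.2, 0, 91],
  [0.05, 0.16, -0.185, -0.8, -0.2, 0, 91],
  [0.05, 0.16, -0.185, -0.8, -0.2, 0, 91],
])

```text
clock: 0.85
position: [585.0, -160.5, 231.6]
tcp_rot: [-1.249, -2.35, -0.328]
force: [0.2, 0.7, -0.5]
opening: 91.3
grasp_force: 0.0
```

```bash
python3 -c "
from h import *
go((499,-210,61),124,30,up=190)
print(r.read_state()['joints'])"
```

```text
tcp [ 550. -286.  228.] turn [-0.0012  0.001  -0.0003] shift [-0.3771 -0.4953 -0.1906] rows>= 3.0
[-0.4933456   0.70142353  1.06799383  0.2385636   1.83591204 -1.07851141]
```

Emit:
send_rows([
  [0, 0, 0, -0.377, -0.495, -0.19, 91],
  [0, 0, 0, -0.377, -0.495, -0.19, 91],
  [0, 0, 0, -0.377, -0.495, -0.19, 91],
  [0, 0, 0, -0.377, -0.495, -0.19, 91],
  [0, 0, 0, -0.377, -0.495, -0.19, 91],
])

```text
clock: 1.48
position: [550.7, -283.9, 229.1]
tcp_rot: [-1.248, -2.353, -0.327]
force: [-0.3, -0.1, 0.1]
opening: 90.9
grasp_force: 0.0
```

```bash
python3 -c "
from h import *
im,d,K,T=grab('wrist'); save('w1',im); np.savez('w1',im=im,d=d,K=K,T=T)
print(r.read_state()['position'],r.read_state()['joints'])
P=cloud(d,K,T)
# rest/dispenser points in nominal dispenser frame
D=disp(124,30); C=np.array([499,-210,61.])
q=(P.reshape(-1,3)-C)@D; 
m=(abs(q[:,0])<80)&(abs(q[:,1])<60)&(P.reshape(-1,3)[:,2]>8)
print(m.sum(),np.nanpercentile(q[m],[1,5,50,95,99],axis=0).round(1))
np.save('q1',q)
"
```

```text
[ 550.76522929 -283.96890439  229.12258469] [-0.65555719  0.74666941  0.97877347  0.16289535  1.90922829 -1.23613837]
73070 [[-38.7 -59.1  20. ]
 [  0.5 -54.9  22.4]
 [ 33.1   2.4 283.5]
 [ 44.   56.5 299.1]
 [ 46.1  59.5 301.1]]
```

View pics/w1.png

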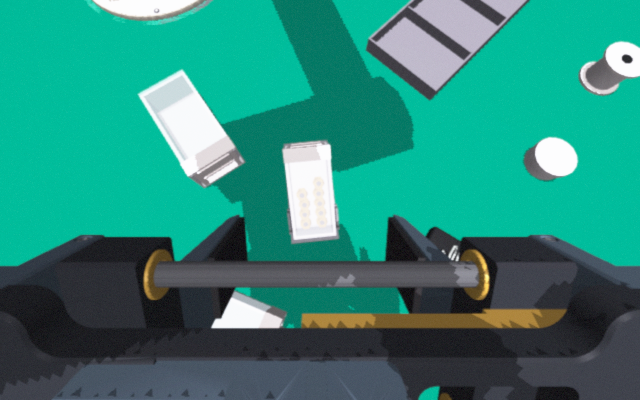

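The wrist picture shows the dispenser with its mouth end edge at (284,146)–(330,143) and closed end at (290,241)–(337,238), spacers near the closed end. I'll cast those corners onto its top plane.

Run:
```python
from h import *
z=np.load('w1.npz'); im,d,K,T=[z[k] for k in ('im','d','K','T')]
D=disp(124,30); C=np.array([499,-210,61.]); n=D[:,2]
c=np.array([(284,147),(330,144),(337,238),(290,241)],float)
ray=np.c_[(c-K[:2,2])/K[0,0],np.ones(4)]@T[:3,:3].T; o=T[:3,3]
p=o+ray*(((C+20*n-o)@n)/(ray@n))[:,None]; q=(p-C)@D; print(q.round(1)); print(p.round(1))
P=cloud(d,K,T); q=(P-C)@D
hsv=cv2.cvtColor(im,cv2.COLOR_RGB2HSV); m=(hsv[...,1]<60); m[:,:260]=0;m[:,360:]=0;m[:135]=0;m[250:]=0
a=q[m]; a=a[~np.isnan(a[:,0])]; print(len(a)); print(np.percentile(a,[1,25,50,75,99],axis=0).round(1))
t=a[(a[:,2]>10)&(a[:,2]<32)]; print(len(t),cv2.minAreaRect(t[:,:2].astype(np.float32)))
for v in range(138,246,6): print(v,[tuple(q[v,u].round().astype(int)) if q[v,u,0]==q[v,u,0] else 0 for u in (284,288,296,310,324,330,335)])
```

```text
[[ 51.9  35.1  20. ]
 [ 55.3 -16.5  20. ]
 [-58.5 -26.7  20. ]
 [-62.7  31.1  20. ]]
[[ 450.3 -200.6  104.3]
 [ 491.4 -169.4  106. ]
 [ 555.1 -245.3   49.1]
 [ 509.1 -280.7   47. ]]
4702
[[-79.6 -27.4 -91.3]
 [-32.2  -7.7  20.2]
 [ -0.2   6.2  21.2]
 [ 29.7  20.   22. ]
 [ 55.3  36.2  23.7]]
4165 ((-1.2868232727050781, 6.2256011962890625), (112.83329772949219, 52.896148681640625), 5.063686847686768)
138 [(np.int64(54), np.int64(49), np.int64(-100)), (np.int64(54), np.int64(43), np.int64(-102)), (np.int64(54), np.int64(30), np.int64(-100)), (np.int64(54), np.int64(9), np.int64(-102)), (np.int64(54), np.int64(-13), np.int64(-102)), (np.int64(54), np.int64(-22), np.int64(-101)), (np.int64(54), np.int64(-29), np.int64(-100))]
144 [(np.int64(45), np.int64(48), np.int64(-92)), (np.int64(45), np.int64(42), np.int64(-93)), (np.int64(54), np.int64(23), np.int64(7)), (np.int64(55), np.int64(6), np.int64(18)), (np.int64(54), np.int64(-10), np.int64(8)), (np.int64(45), np.int64(-22), np.int64(-96)), (np.int64(45), np.int64(-29), np.int64(-97))]
150 [(np.int64(49), np.int64(35), np.int64(23)), (n
[... 4372 characters left out ...]
, (np.int64(-56), np.int64(-26), np.int64(-6))]
234 [(np.int64(-74), np.int64(44), np.int64(-28)), (np.int64(-74), np.int64(39), np.int64(-27)), (np.int64(-52), np.int64(23), np.int64(23)), (np.int64(-53), np.int64(6), np.int64(21)), (np.int64(-52), np.int64(-11), np.int64(22)), (np.int64(-53), np.int64(-18), np.int64(21)), (np.int64(-54), np.int64(-24), np.int64(19))]
240 [(np.int64(-81), np.int64(44), np.int64(-24)), (np.int64(-81), np.int64(38), np.int64(-24)), (np.int64(-79), np.int64(27), np.int64(-20)), (np.int64(-80), np.int64(8), np.int64(-21)), (np.int64(-79), np.int64(-12), np.int64(-20)), (np.int64(-81), np.int64(-20), np.int64(-23)), (np.int64(-81), np.int64(-27), np.int64(-24))]
```

```bash
python3 -c "
from h import *
go((495,-215,61),129,30,up=60)
go((495,-215,61),129,30,up=3)"
```

```text
tcp [ 512. -236.  115.] turn [ 0.0126  0.0016 -0.0236] shift [-0.0139 -0.0242  0.6493] rows>= 3.0
tcp [ 494. -213.   66.] turn [ 0.0126  0.0016 -0.0236] shift [-0.0129 -0.0355  0.9341] rows>= 3.0
```

Emit:
send_rows([
  [0.0126, 0.0016, -0.0236, -0.013, -0.024, 0.35, 91],
  [0.0126, 0.0016, -0.0236, -0.013, -0.024, 0.65, 91],
  [0.0126, 0.0016, -0.0236, -0.013, -0.024, 0.65, 91],
  [0.0126, 0.0016, -0.0236, -0.013, -0.03, 0.75, 91],
  [0.0126, 0.0016, -0.0236, -0.013, -0.035, 0.85, 91],
  [0.0126, 0.0016, -0.0236, -0.013, -0.0355, 0.934, 91],
  [0.0126, 0.0016, -0.0236, -0.013, -0.0355, 0.934, 91],
  [0.0126, 0.0016, -0.0236, -0.013, -0.0355, 0.934, 60],
], force=25)

```text
clock: 2.52
position: [494.4, -215.2, 66.3]
tcp_rot: [-1.143, -2.395, -0.306]
force: [-0.2, -0.6, 0.2]
opening: 83.8
grasp_force: 0.0
```

```bash
python3 -c "
from h import *
go((495,-215,61),129,30,up=3)
im,d,K,T=grab('wrist'); save('w2',im); P=cloud(d,K,T)
D=disp(129,30); q=(P-np.array([495,-215,61.]))@D
hsv=cv2.cvtColor(im,cv2.COLOR_RGB2HSV)
t=q[(hsv[...,1]<60)]; t=t[(t[:,2]>15)&(t[:,2]<28)&(abs(t[:,0])<65)&(abs(t[:,1])<30)]
print(len(t),np.percentile(t,[1,50,99],axis=0).round(1), cv2.minAreaRect(t[:,:2].astype(np.float32)))"
```

```text
tcp [ 494. -213.   66.] turn [ 0.0002  0.0004 -0.0002] shift [0.0059 0.003  0.0074] rows>= 1.0
12202 [[-29.  -24.6  17.9]
 [ 27.2   1.5  20.4]
 [ 56.6  26.5  21.8]] ((11.573478698730469, 0.534637451171875), (91.23190307617188, 53.25692367553711), 1.1784255504608154)
```

View pics/w2.png

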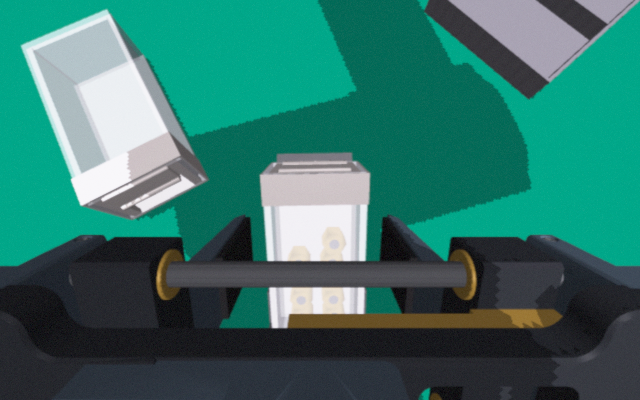

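The dispenser sits centred and parallel between the fingers (columns 262–369), so I'll close and lift square off the plate.

Emit:
send_rows([
  [0, 0, 0, 0, 0, 0, 40],
  [0, 0, 0, 0, 0, 0, 40],
  [0, 0, 0, 0, 0, 0, 40],
  [0, 0, 0, 0, 0, 0, 40],
  [0, 0, 0, 0, 0, -0.02, 40],
  [0, 0, 0, 0, 0, -0.06, 40],
  [0, 0, 0, 0, 0, -0.12, 40],
  [0, 0, 0, 0, 0, -0.2, 40],
  [0, 0, 0, 0, 0, -0.28, 40],
  [0, 0, 0, 0, 0, -0.34, 40],
  [0, 0, 0, 0, 0, -0.36, 40],
  [0, 0, 0, 0, 0, -0.36, 40],
], force=30)

```text
clock: 4.08
position: [516.0, -242.7, 127.7]
tcp_rot: [-1.143, -2.393, -0.307]
force: [-0.5, 0.4, -2.5]
opening: 52.1
grasp_force: 30.0
```

```bash
python3 -c "
from h import *
print(r.read_state())
im,d,K,T=grab('wrist');save('w3',im)
# tray bay frame
a=np.deg2rad(-10.1); X=np.array([np.cos(a),np.sin(a),0]);Y=np.array([-X[1],X[0],0]);O=np.array([517,179.5,0]);print(X,Y)
for k in (-1,0,1): print(k,(O+Y*95*k))
go(O+Y*-95+X*30+[0,0,85],169.9,15,ref='m')
"
```

```text
{'clock': 4.075, 'joints': array([-0.62287442,  0.77882606,  1.21345878,  0.13355357,  1.65706646,
       -1.32534294]), 'joint_vel': array([ 0.00285455,  0.00621699,  0.01332753,  0.00067763, -0.00718669,
        0.00072112]), 'effort': array([-2.39249049e-01, -1.06146898e+02, -3.15154552e+01,  9.60924849e-01,
        4.21823949e+00,  3.04547546e-02]), 'position': array([ 516.01047307, -242.74905832,  127.65383862]), 'tcp_rot': array([-1.14320237, -2.39288939, -0.30651699]), 'force': array([-0.53952611,  0.44043562, -2.47696053]), 'wrist_torque': array([-0.3193732 , -0.31286656, -0.0502209 ]), 'grasp_force': 29.998623191640945, 'opening': 52.10819429657708}
[ 0.98450318 -0.17536673  0.        ] [0.17536673 0.98450318 0.        ]
-1 [500.34016102  85.9721979    0.        ]
0 [517.  179.5   0. ]
1 [533.65983898 273.0278021    0.        ]
tcp [581.  72.  81.] turn [ 0.0874 -0.0801 -0.2108] shift [0.7656 1.2405 0.7083] rows>= 6.0
```

```bash
python3 -c "
from h import *
go((520,-238,160),129,30)
go((575,-90,160),150,28)"
```

```text
tcp [ 518. -235.  162.] turn [ 0.0001 -0.0004 -0.0004] shift [ 0.1056  0.0306 -0.1388] rows>= 1.0
tcp [572. -88. 162.] turn [ 0.0567 -0.0114 -0.1024] shift [0.4533 0.7032 0.063 ] rows>= 3.0
```

Emit:
send_rows([
  [0, 0, 0, 0.04, 0.015, -0.06, 40],
  [0, 0, 0, 0.1, 0.03, -0.13, 40],
  [0.005, -0.001, -0.01, 0.13, 0.1, -0.12, 40],
  [0.015, -0.003, -0.03, 0.18, 0.2, -0.1, 40],
  [0.025, -0.005, -0.05, 0.24, 0.33, -0.06, 40],
  [0.036, -0.007, -0.065, 0.31, 0.46, -0.02, 40],
  [0.046, -0.009, -0.08, 0.38, 0.58, 0.02, 40],
  [0.053, -0.01, -0.095, 0.43, 0.66, 0.05, 40],
  [0.057, -0.011, -0.102, 0.453, 0.7, 0.063, 40],
  [0.057, -0.011, -0.102, 0.453, 0.703, 0.063, 40],
])

```text
clock: 5.38
position: [572.2, -88.2, 162.1]
tcp_rot: [-0.689, -2.573, -0.17]
force: [0.1, -0.4, -2.1]
opening: 52.4
grasp_force: 30.0
```

```bash
python3 -c "
from h import *
print(r.read_state()['joints'],r.read_state()['opening'])
a=np.deg2rad(-10.1); X=np.array([np.cos(a),np.sin(a),0]);Y=np.array([-X[1],X[0],0]);O=np.array([517,179.5,0])
go(O+Y*-95+X*25+[0,0,75],169.9,20,ref='m')
go(O+Y*-95+X*25+[0,0,50],169.9,5,ref='m')
"
```

```text
[-0.31254548  0.7408254   1.17332272  0.09834682  1.70713274 -1.3701718 ] 52.35893986007999
tcp [576.  73.  67.] turn [ 0.0446 -0.0443 -0.1011] shift [0.1189 0.7049 0.6011] rows>= 3.0
tcp [576.  73.  56.] turn [ 0.0312 -0.1268 -0.1067] shift [0.0906 0.7056 0.6508] rows>= 4.0
```

Emit:
send_rows([
  [0.003, -0.003, -0.005, 0.01, 0.05, 0.03, 40],
  [0.009, -0.009, -0.02, 0.02, 0.16, 0.1, 40],
  [0.017, -0.017, -0.04, 0.05, 0.28, 0.22, 40],
  [0.025, -0.025, -0.06, 0.07, 0.41, 0.34, 40],
  [0.033, -0.033, -0.075, 0.09, 0.54, 0.45, 40],
  [0.04, -0.04, -0.09, 0.11, 0.65, 0.55, 40],
  [0.044, -0.044, -0.1, 0.119, 0.7, 0.59, 40],
  [0.0446, -0.0443, -0.1011, 0.119, 0.705, 0.6, 40],
  [0.0446, -0.0443, -0.1011, 0.119, 0.705, 0.6, 40],
])

```text
clock: 6.5
position: [575.9, 71.3, 67.5]
tcp_rot: [-0.249, -2.783, -0.044]
force: [-0.1, -0.0, -2.4]
opening: 52.0
grasp_force: 30.0
```

```bash
cat >> h.py <<'E'
a=np.deg2rad(-10.1); X=np.array([np.cos(a),np.sin(a),0]);Y=np.array([-X[1],X[0],0]);O=np.array([517,179.5,0])
E
python3 -c "
from h import *
print(r.read_state()['joints'],r.read_state()['opening'])
im,d,K,T=grab('wrist');im2=grab('side')[0];save('w4',np.vstack([im[100:340],im2[160:]]))
go(O+Y*-95+X*20+[0,0,45],169.9,0,ref='m')
go(O+Y*-95+X*20+[0,0,45],169.9,-9,ref='m')
"
```

```text
[-0.01242199  0.77978129  1.33525885  0.05781137  1.37117028 -1.4258108 ] 51.95919513200436
tcp [570.  74.  55.] turn [ 0.0002 -0.1109 -0.0009] shift [0.0073 0.0063 0.0696] rows>= 2.0
tcp [568.  74.  63.] turn [ 1.000e-04 -1.609e-01 -9.000e-04] shift [0.031  0.0062 0.0364] rows>= 3.0
```

View pics/w4.png

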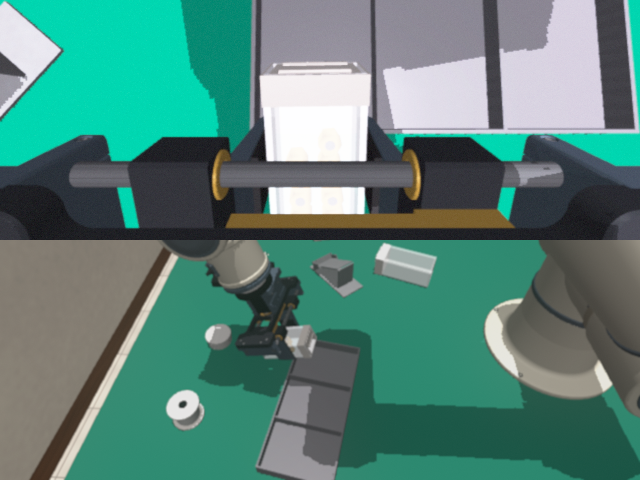

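The wrist half shows the mouth at (316,70), centred between the wall (255) and rib (375) of the first bay, with spacers inside; the side half confirms this. Now I'll tip gently and give a few short shakes.

Emit:
send_rows([
  [0, -0.04, 0, 0, 0.003, 0.03, 40],
  [0, -0.08, 0, 0.003, 0.006, 0.06, 40],
  [0, -0.111, 0, 0.007, 0.006, 0.07, 40],
  [0, -0.14, 0, 0.02, 0.006, 0.05, 40],
  [0, -0.155, 0, 0.028, 0.006, 0.04, 40],
  [0, -0.155, 0, 0.03, 0.006, 0.04, 40],
  [0, -0.155, 0, 0.065, 0.006, 0.06, 40],
  [0, -0.155, 0, 0.03, 0.006, 0.04, 40],
  [0, -0.155, 0, 0.065, 0.006, 0.06, 40],
  [0, -0.155, 0, 0.03, 0.006, 0.04, 40],
  [0, -0.155, 0, 0.03, 0.006, 0.04, 40],
])

```text
clock: 7.98
position: [568.6, 74.8, 61.9]
tcp_rot: [0.266, 2.991, -0.018]
force: [0.4, -0.6, -2.2]
opening: 52.3
grasp_force: 30.0
```

```bash
cat >> h.py <<'E'
def bays(name='side'):
    im,d,K,T=grab(name); P=cloud(d,K,T)-O
    x=P@X; y=P@Y; z=P[...,2]
    for k in (-1,0,1):
        m=(abs(x)<62)&(abs(y-95*k)<40)&(z>9)&(z<20)
        n,l,st,ce=cv2.connectedComponentsWithStats(m.astype(np.uint8))
        A=np.abs(d[m]); print('bay',k,[(int(st[i,4]),int(x[l==i].mean()),int(y[l==i].mean()),int(z[l==i].max())) for i in range(1,n) if st[i,4]>6])
    return im
E
python3 -c "
from h import *
im=bays(); w,d,K,T=grab('wrist'); save('w5',np.vstack([w[90:260],cv2.resize(im[230:400,240:400],(640,430))[:410]]))
"
```

```text
bay -1 []
bay 0 []
bay 1 []
```

View pics/w5.png

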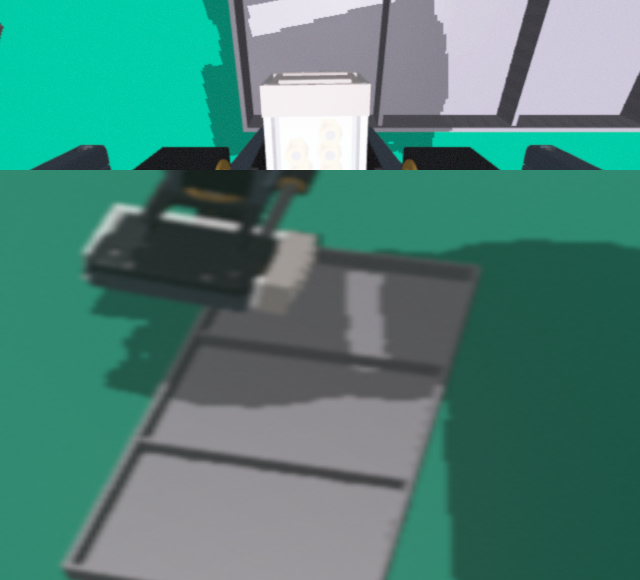

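Nothing is out yet (no spacers in the bays, all still inside). I'll use slightly stronger shakes.

Emit:
send_rows([
  [0, 0, 0, 0.06, 0, 0, 40],
  [0, 0, 0, 0, 0, 0, 40],
  [0, 0, 0, 0.06, 0, 0, 40],
  [0, 0, 0, 0, 0, 0, 40],
  [0, 0, 0, 0.06, 0, 0, 40],
  [0, 0, 0, 0, 0, 0, 40],
  [0, 0, 0, 0, 0, 0, 40],
])

```text
clock: 8.95
position: [568.8, 74.8, 62.0]
tcp_rot: [0.266, 2.991, -0.018]
force: [-0.2, -0.1, -1.1]
opening: 52.2
grasp_force: 30.0
```

```bash
cat >> h.py <<'E'
def inside():
    im,d,K,T=grab('wrist'); c=im[120:265,262:372].astype(int)
    m=(c[...,0]-c[...,2]>14).astype(np.uint8); n,l,st,ce=cv2.connectedComponentsWithStats(m)
    print('in',int(m.sum()),[(int(st[i,4]),*(st[i,:2]+[262,120]),*st[i,2:4]) for i in range(1,n) if st[i,4]>15]); return im
E
python3 -c "
from h import *
bays(); w=inside(); save('w6',w)
c=cv2.imread('pics/w5.png')[...,::-1]; print(c[135,325:340:4])
"
```

```text
bay -1 [(41, -1, -82, 19)]
bay 0 []
bay 1 []
in 586 [(243, np.int64(316), np.int64(120), np.int32(24), np.int32(11)), (216, np.int64(317), np.int64(149), np.int32(26), np.int32(13)), (127, np.int64(288), np.int64(154), np.int32(20), np.int32(8))]
[[249 246 245]
 [242 241 245]
 [241 240 245]
 [253 250 243]]
```

```bash
python3 -c "
from h import *
im=bays(); w=grab('wrist')[0]; save('w7',np.vstack([w[60:260],cv2.resize(im[230:330,270:370],(400,400)).repeat(1,0) if 0 else cv2.resize(im[240:310,280:380],(640,400))]))
print([r.read_state()['force'][2]])
"
```

```text
bay -1 [(39, -1, -82, 18)]
bay 0 []
bay 1 []
[np.float64(-2.2901952831739774)]
```

View pics/w7.png

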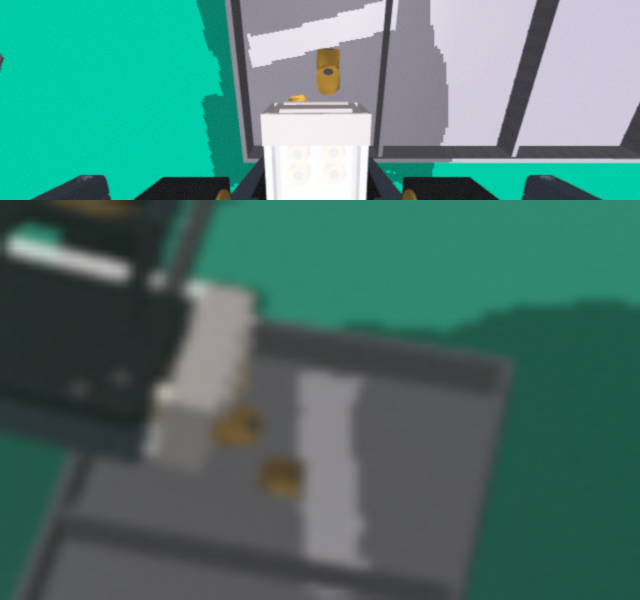

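Two spacers lie in the first bay (side-half (237,425), (282,477)); a third is at or just under the mouth (wrist-half (298,98)). I'll tip the mouth back up and check.

```bash
python3 -c "
from h import *
go(O+Y*-95+X*28+[0,0,65],169.9,14,ref='m')
"
```

```text
tcp [579.  72.  62.] turn [ 1.000e-04  1.216e-01 -4.000e-04] shift [-0.0595 -0.0043  0.0047] rows>= 3.0
```

Emit:
send_rows([
  [0, 0.03, 0, -0.015, 0, -0.01, 40],
  [0, 0.06, 0, -0.03, 0, -0.01, 40],
  [0, 0.09, 0, -0.045, 0, 0, 40],
  [0, 0.12, 0, -0.06, -0.004, 0.005, 40],
  [0, 0.12, 0, -0.06, -0.004, 0.005, 40],
])

```text
clock: 9.78
position: [580.3, 71.6, 61.7]
tcp_rot: [-0.258, -2.892, -0.031]
force: [-0.2, -0.7, -1.5]
opening: 51.9
grasp_force: 30.0
```

```bash
python3 -c "
from h import *
im=bays(); w=grab('wrist')[0]
hsv=cv2.cvtColor(w,cv2.COLOR_RGB2HSV); m=((hsv[...,0]>10)&(hsv[...,0]<28)&(hsv[...,1]>120)).astype(np.uint8); m[190:]=0
n,l,st,ce=cv2.connectedComponentsWithStats(m); print([st[i].tolist() for i in range(1,n) if st[i,4]>15])
save('w8',np.vstack([w[30:260],cv2.resize(im[240:310,280:380],(640,370))]))
go(O+X*25+[0,0,70],169.9,14,ref='m')
"
```

```text
bay -1 [(40, 24, -81, 17), (40, -1, -82, 17)]
bay 0 []
bay 1 []
[[318, 121, 20, 19, 324], [319, 157, 18, 3, 35]]
tcp [593. 166.  67.] turn [ 0.0001  0.002  -0.0004] shift [ 0.0208  0.4748 -0.0224] rows>= 2.0
```

View pics/w8.png

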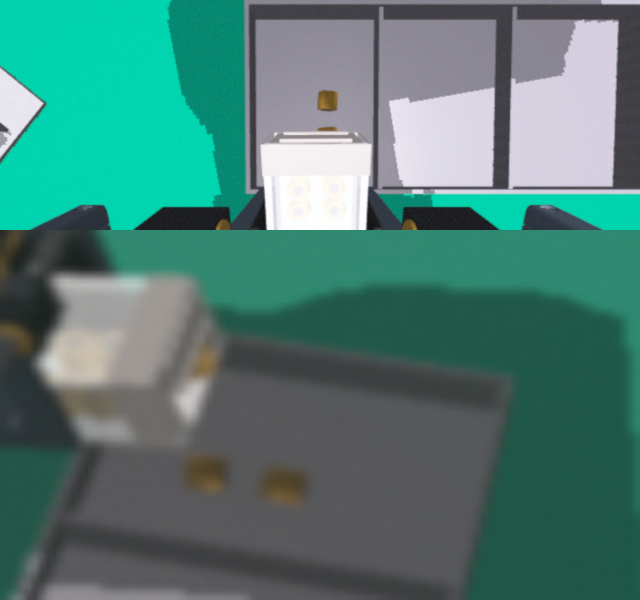

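Two spacers are in bay 1 and a third stands just inside the mouth at (203,360). I'll tip steeper so it slides back, then shift to the middle bay.

Emit:
send_rows([
  [0, 0.03, 0, 0, 0, -0.04, 40],
  [0, 0.06, 0, 0, 0, -0.08, 40],
  [0, 0.07, 0, 0, 0, -0.08, 40],
  [0, 0.07, 0, 0, 0, -0.08, 40],
  [0, 0.07, 0, 0, 0.06, -0.08, 40],
  [0, 0.06, 0, 0.01, 0.2, -0.08, 40],
  [0, 0.05, 0, 0.01, 0.35, -0.08, 40],
  [0, 0.04, 0, 0.02, 0.45, -0.06, 40],
  [0, 0.03, 0, 0.02, 0.475, -0.05, 40],
  [0, 0.03, 0, 0.02, 0.475, -0.05, 40],
])

```text
clock: 11.12
position: [593.8, 167.0, 73.5]
tcp_rot: [-0.247, -2.799, -0.042]
force: [-0.0, -0.1, -1.8]
opening: 51.7
grasp_force: 30.0
```

```bash
python3 -c "
from h import *
bays(); print(r.read_state()['joints'])
go(O+X*25+[0,0,45],169.9,0,ref='m')
go(O+X*20+[0,0,45],169.9,-8,ref='m')
"
```

```text
bay -1 [(40, 24, -81, 17), (41, -1, -82, 18)]
bay 0 []
bay 1 []
[ 0.12356807  0.80140132  1.25259732  0.0984151   1.40772789 -1.30248538]
tcp [592. 166.  55.] turn [ 1.000e-04 -1.061e-01 -0.000e+00] shift [-0.02   -0.0033  0.0909] rows>= 2.0
tcp [585. 167.  62.] turn [ 1.000e-04 -1.505e-01 -1.000e-04] shift [ 0.024  -0.0033  0.0691] rows>= 3.0
```

Emit:
send_rows([
  [0, -0.04, 0, -0.01, 0, 0.03, 40],
  [0, -0.08, 0, -0.02, 0, 0.07, 40],
  [0, -0.106, 0, -0.02, -0.003, 0.09, 40],
  [0, -0.13, 0, 0.01, -0.003, 0.08, 40],
  [0, -0.15, 0, 0.024, -0.003, 0.069, 40],
  [0, -0.15, 0, 0.024, -0.003, 0.069, 40],
  [0, -0.15, 0, 0.076, -0.003, 0.096, 40],
  [0, -0.15, 0, 0.024, -0.003, 0.069, 40],
  [0, -0.15, 0, 0.076, -0.003, 0.096, 40],
  [0, -0.15, 0, 0.024, -0.003, 0.069, 40],
  [0, -0.15, 0, 0.024, -0.003, 0.069, 40],
])

```text
clock: 12.55
position: [586.8, 166.6, 61.8]
tcp_rot: [0.267, 2.991, -0.018]
force: [0.4, 0.4, -1.9]
opening: 52.0
grasp_force: 30.0
```

```bash
cat >> h.py <<'E'
def brass(top=60):
    w=grab('wrist')[0]; h=cv2.cvtColor(w,cv2.COLOR_RGB2HSV); m=((h[...,0]>8)&(h[...,0]<28)&(h[...,1]>120)).astype(np.uint8); m[195:]=0
    n,l,st,ce=cv2.connectedComponentsWithStats(m); print('wrist brass',[st[i].tolist() for i in range(1,n) if st[i,4]>15])
    return w
E
python3 -c "
from h import *
bays(); bays('scene'); brass(); s=r.read_state(); print(s['position'],s['force'])"
```

```text
bay -1 [(39, 24, -82, 17), (39, -1, -82, 17)]
bay 0 []
bay 1 []
bay -1 [(18, 1, -88, 18), (32, 28, -86, 19)]
bay 0 []
bay 1 []
wrist brass [[174, 106, 23, 21, 437], [181, 145, 23, 23, 382]]
[585.54796974 166.70384237  61.5165876 ] [-0.7023182  -0.05565065 -1.51841514]
```

Emit:
send_rows([
  [0, 0, 0, 0.06, 0, 0, 40],
  [0, 0, 0, 0, 0, 0, 40],
  [0, 0, 0, 0.06, 0, 0, 40],
  [0, 0, 0, 0, 0, 0, 40],
  [0, 0, 0, 0, 0, 0, 40],
])

```text
clock: 13.32
position: [586.6, 166.8, 61.8]
tcp_rot: [0.266, 2.991, -0.018]
force: [0.6, 0.2, -1.1]
opening: 51.8
grasp_force: 30.0
```

```bash
python3 -c "
from h import *
bays(); save('a1',brass())"
```

```text
bay -1 [(39, 24, -82, 17), (42, -1, -82, 18)]
bay 0 []
bay 1 []
wrist brass [[173, 105, 24, 22, 450], [181, 145, 23, 22, 383], [290, 155, 17, 6, 79]]
```

Emit:
send_rows([
  [0, 0, 0, 0.06, 0, 0, 40],
  [0, 0, 0, 0, 0, 0, 40],
  [0, 0, 0, 0, 0, 0, 40],
])

```text
clock: 13.8
position: [586.3, 166.8, 61.9]
tcp_rot: [0.266, 2.991, -0.018]
force: [-0.2, -0.0, -1.9]
opening: 51.7
grasp_force: 30.0
```

```bash
python3 -c "
from h import *
bays(); save('a2',brass())"
```

```text
bay -1 [(40, 24, -81, 18), (40, -1, -81, 17)]
bay 0 [(46, -2, -8, 19), (54, 10, 10, 19)]
bay 1 []
wrist brass [[173, 105, 24, 22, 438], [287, 104, 22, 22, 438], [317, 116, 21, 21, 234], [181, 145, 23, 22, 381], [290, 154, 18, 7, 98]]
```

Two landed in the middle bay, which leaves five. I'll tip up and move to the last bay.

Emit:
send_rows([
  [0, 0.04, 0, -0.02, 0, -0.03, 40],
  [0, 0.08, 0, -0.03, 0, -0.05, 40],
  [0, 0.12, 0, -0.05, 0, -0.05, 40],
  [0, 0.16, 0, -0.05, 0, -0.06, 40],
  [0, 0.19, 0, -0.05, 0, -0.07, 40],
  [0, 0.19, 0, -0.05, 0, -0.07, 40],
  [0, 0.19, 0, -0.05, 0, -0.07, 40],
])

```text
clock: 14.78
position: [593.1, 165.5, 76.7]
tcp_rot: [-0.238, -2.675, -0.055]
force: [0.2, -0.3, -0.7]
opening: 51.6
grasp_force: 30.0
```

```bash
python3 -c "
from h import *
bays(); save('a3',brass())
go(O+Y*95+X*25+[0,0,80],169.9,18,ref='m')
s=r.read_state(); print(s['joints'])"
```

```text
bay -1 [(40, 24, -81, 19), (39, -1, -82, 18)]
bay 0 [(46, 25, -1, 18), (48, -6, -7, 18), (50, 3, 9, 18)]
bay 1 []
wrist brass [[293, 147, 19, 14, 200], [209, 152, 18, 18, 243], [208, 183, 16, 12, 190]]
tcp [609. 260.  74.] turn [ 0.0001 -0.0456 -0.0002] shift [-0.0047  0.4768  0.0172] rows>= 2.0
[ 0.10753113  0.85745748  1.15379729  0.12443831  1.5717187  -1.31414002]
```

Emit:
send_rows([
  [0, 0, 0, 0, 0.06, 0, 40],
  [0, -0.01, 0, 0, 0.18, 0, 40],
  [0, -0.03, 0, 0, 0.32, 0, 40],
  [0, -0.045, 0, 0, 0.43, 0.01, 40],
  [0, -0.045, 0, -0.005, 0.477, 0.017, 40],
  [0, -0.045, 0, -0.005, 0.477, 0.017, 40],
])

```text
clock: 15.62
position: [609.5, 260.3, 73.2]
tcp_rot: [-0.248, -2.814, -0.04]
force: [-0.1, -0.6, -1.6]
opening: 51.7
grasp_force: 30.0
```

```bash
python3 -c "
from h import *
bays(); bays('scene')
go(O+Y*95+X*25+[0,0,45],169.9,0,ref='m')
go(O+Y*95+X*20+[0,0,45],169.9,-10,ref='m')
s=r.read_state(); print(s['joints'])"
```

```text
bay -1 [(38, 24, -82, 18), (42, -2, -81, 18)]
bay 0 [(46, 25, -1, 18), (47, -6, -8, 19), (51, 3, 9, 17)]
bay 1 []
bay -1 [(43, 0, -84, 18), (48, 26, -84, 19)]
bay 0 []
bay 1 []
tcp [608. 260.  55.] turn [ 0.     -0.1013 -0.0004] shift [-0.0218  0.0027  0.0882] rows>= 2.0
tcp [601. 261.  64.] turn [-0.     -0.1569 -0.0005] shift [0.0274 0.0027 0.0586] rows>= 3.0
[ 0.24621592  0.84353973  1.14380141  0.12993614  1.44707916 -1.18197598]
```

```bash
python3 -c "
from h import *
go(O+Y*95+X*30+[0,0,46],169.9,-20,ref='m')"
```

```text
tcp [607. 260.  73.] turn [-1.000e-04 -2.124e-01 -5.000e-04] shift [0.0132 0.0027 0.0058] rows>= 4.0
```

Emit:
send_rows([
  [0, -0.04, 0, -0.01, 0, 0.04, 40],
  [0, -0.08, 0, -0.02, 0, 0.07, 40],
  [0, -0.1, 0, -0.02, 0.003, 0.088, 40],
  [0, -0.13, 0, 0.01, 0.003, 0.075, 40],
  [0, -0.157, 0, 0.027, 0.003, 0.06, 40],
  [0, -0.157, 0, 0.077, 0.003, 0.09, 40],
  [0, -0.157, 0, 0.027, 0.003, 0.06, 40],
  [0, -0.157, 0, 0.077, 0.003, 0.09, 40],
  [0, -0.157, 0, 0.027, 0.003, 0.06, 40],
  [0, -0.157, 0, 0.077, 0.003, 0.09, 40],
  [0, -0.157, 0, 0.027, 0.003, 0.06, 40],
  [0, -0.157, 0, 0.027, 0.003, 0.06, 40],
])

```text
clock: 17.23
position: [602.3, 261.5, 64.0]
tcp_rot: [0.263, 2.954, -0.022]
force: [0.7, -0.5, -1.0]
opening: 51.6
grasp_force: 30.0
```

```bash
python3 -c "
from h import *
bays(); brass()
go(O+Y*95+X*30+[0,0,48],169.9,-20,ref='m')"
```

```text
bay -1 []
bay 0 [(46, 25, -1, 18), (47, -6, -7, 18), (46, 3, 9, 18)]
bay 1 []
wrist brass [[134, 95, 29, 25, 455], [20, 104, 34, 22, 601], [168, 112, 28, 22, 376], [37, 144, 32, 22, 509], [157, 144, 26, 24, 362]]
tcp [607. 260.  75.] turn [-0.     -0.0552 -0.0005] shift [-0.0385 -0.0023 -0.0498] rows>= 1.0
```

Emit:
send_rows([
  [0, -0.015, 0, -0.01, 0, -0.013, 40],
  [0, -0.03, 0, -0.02, 0, -0.026, 40],
  [0, -0.042, 0, -0.03, 0, -0.04, 40],
  [0, -0.055, 0, -0.04, 0, -0.05, 40],
  [0, -0.055, 0, -0.04, 0, -0.05, 40],
  [0, -0.055, 0, -0.04, 0, -0.05, 40],
  [0, -0.055, 0, 0.0, 0, -0.04, 40],
  [0, -0.055, 0, -0.04, 0, -0.05, 40],
  [0, -0.055, 0, 0.0, 0, -0.04, 40],
  [0, -0.055, 0, -0.04, 0, -0.05, 40],
  [0, -0.055, 0, -0.04, 0, -0.05, 40],
])

```text
clock: 18.7
position: [608.0, 260.5, 75.4]
tcp_rot: [0.248, 2.782, -0.043]
force: [-0.1, 0.0, -0.5]
opening: 52.0
grasp_force: 30.0
```

```bash
python3 -c "
from h import *
bays(); save('a4',brass()); print(r.read_state()['force'])"
```

```text
bay -1 []
bay 0 [(31, 3, 12, 17)]
bay 1 [(62, 15, 82, 17), (190, -1, 102, 19)]
wrist brass [[294, 63, 51, 57, 1219], [122, 66, 32, 29, 541], [2, 76, 39, 26, 727], [161, 85, 29, 25, 433], [278, 104, 25, 26, 466], [28, 118, 35, 25, 563], [152, 119, 28, 26, 405]]
[-0.0232751   0.49787517 -0.59382506]
```

Bay 3 now holds four (3-cluster plus one), so the split is 2/3/4 = 9 and the dispenser should be empty. Tip up, rise, and check how it sits in the grip.

Emit:
send_rows([
  [0, 0.04, 0, 0, 0, -0.1, 40],
  [0, 0.09, 0, 0, 0, -0.2, 40],
  [0, 0.14, 0, 0, 0, -0.3, 40],
  [0, 0.19, 0, 0, -0.02, -0.4, 40],
  [0, 0.23, 0, 0, -0.05, -0.45, 40],
  [0, 0.25, 0, 0, -0.1, -0.45, 40],
  [0, 0.25, 0, 0, -0.15, -0.45, 40],
  [0, 0.25, 0, 0, -0.15, -0.45, 40],
])

```text
clock: 19.8
position: [571.2, 235.8, 159.5]
tcp_rot: [-0.241, -2.696, -0.053]
force: [-0.6, -0.4, -0.4]
opening: 51.7
grasp_force: 30.0
```

```bash
cat >> h.py <<'E'
def slip(name=None):
    s=r.read_state(); im,d,K,T=grab('wrist'); c=r.get_calibration('wrist')
    P=cloud(d,K,np.array(c['hand_eye'])); h=cv2.cvtColor(im,cv2.COLOR_RGB2HSV)
    m=(h[...,1]<60)&(abs(P[...,1])<30)&(P[...,0]>20)&(P[...,0]<70)&(P[...,2]>-40)&(P[...,2]<0)
    t=P[m]; A=np.c_[t[:,0],t[:,1],np.ones(len(t))]; k=np.linalg.lstsq(A,t[:,2],rcond=None)[0]
    g=abs(t[:,2]-A@k)<2; k=np.linalg.lstsq(A[g],t[g,2],rcond=None)[0]
    print('top plane slopes deg',np.rad2deg(np.arctan(k[:2])).round(2),'z at x=0',k[2].round(1),'x max',np.percentile(t[g,0],99.5).round(1),'y',np.percentile(t[g,1],[.5,99.5]).round(1)); return im,s
E
python3 -c "
from h import *
bays(); bays('scene'); im,s=slip(); save('a5',im); print(s['joints'],s['force'])
w=brass(); R0=R.from_rotvec([-1.143,-2.395,-.306]).as_matrix()
A=R.from_rotvec(s['tcp_rot']).as_matrix()
T=np.array([494.4,-215.2,66.3])-110*R0[:,2]
print(T,A.T@(T-s['position'])/200,R.from_matrix(A.T@R0).as_rotvec()/np.pi)
im2=grab('scene')[0]; save('fin',np.vstack([w[40:200],cv2.resize(im2[195:340,340:515],(640,430))]))
"
```

```text
bay -1 [(39, 24, -81, 18), (41, -2, -82, 18)]
bay 0 [(47, -6, -8, 18), (49, 3, 9, 18)]
bay 1 [(62, 15, 82, 17), (190, -1, 103, 19)]
bay -1 [(43, 0, -84, 19), (45, 26, -84, 18)]
bay 0 [(50, -4, -11, 18), (46, 6, 8, 19), (51, 28, -4, 18)]
bay 1 [(139, 2, 103, 19)]
top plane slopes deg [2.08 0.19] z at x=0 -18.2 x max 53.7 y [-25.5  26.4]
[ 0.20935142  0.75333329  1.12764646  0.16082914  1.66648445 -1.20199671] [ 0.35948276  0.77224895 -0.40172492]
wrist brass [[619, 28, 15, 67, 183], [631, 80, 9, 9, 16]]
[ 528.88770034 -257.89333284  161.63036167] [-0.20215376 -2.47133891 -0.10494924] [-0.10474083  0.02629028  0.20160404]
```

View pics/fin.png

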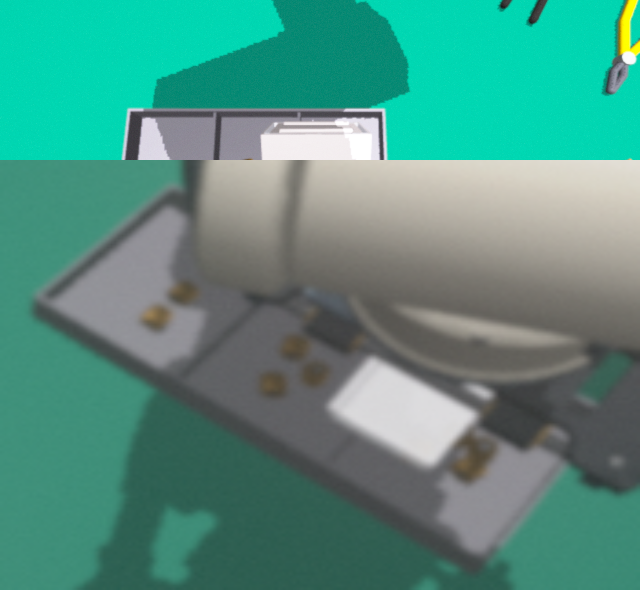

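The scene half shows two spacers in the far bay (155,315),(182,292), three in the middle, and a cluster in the last bay, all in the tray. Heading back to the rest.

Emit:
send_rows([
  [0, 0, 0.01, 0, -0.1, -0.05, 40],
  [-0.01, 0, 0.02, 0, -0.35, -0.1, 40],
  [-0.02, 0.005, 0.04, 0, -0.65, -0.1, 40],
  [-0.04, 0.01, 0.08, 0, -0.9, -0.1, 40],
  [-0.04, 0.01, 0.08, 0, -1, -0.1, 40],
  [-0.04, 0.01, 0.08, 0, -1, -0.1, 40],
])

```text
clock: 20.8
position: [544.6, 36.4, 178.0]
tcp_rot: [-0.61, -2.612, -0.15]
force: [0.6, 0.3, 0.1]
opening: 51.8
grasp_force: 30.0
```

```bash
cat >> h.py <<'E'
def home(up,dx=0,dp=1.8):
    s=r.read_state(); R0=R.from_rotvec([-1.143,-2.395,-.306]).as_matrix()
    A=R.from_rotvec(s['tcp_rot']).as_matrix()
    T=np.array([494.4,-215.2,66.3])-up*R0[:,2]+dx*R0[:,0]; R1=R0@R.from_euler('y',dp,degrees=True).as_matrix()
    print(s['position'].round(),(A.T@(T-s['position'])/200).round(4),(R.from_matrix(A.T@R1).as_rotvec()/np.pi).round(4))
E
python3 -c "
from h import *
home(110); go((495,-215,61),129,31.8)"
```

```text
[545.  36. 178.] [-0.5553 -1.3537 -0.1937] [-0.0663  0.0265  0.12  ]
tcp [ 493. -212.   63.] turn [-0.0662  0.0269  0.1199] shift [-0.5437 -1.2312  0.3647] rows>= 5.0
```

Emit:
send_rows([
  [-0.01, 0.004, 0.02, -0.05, -0.12, -0.05, 40],
  [-0.02, 0.01, 0.045, -0.15, -0.38, -0.1, 40],
  [-0.04, 0.02, 0.08, -0.28, -0.65, -0.15, 40],
  [-0.066, 0.0265, 0.12, -0.42, -0.88, -0.19, 40],
  [-0.066, 0.0265, 0.12, -0.45, -1, -0.19, 40],
  [-0.066, 0.0265, 0.12, -0.45, -1, -0.19, 40],
])

```text
clock: 21.55
position: [543.4, -184.9, 169.9]
tcp_rot: [-1.126, -2.368, -0.319]
force: [-0.1, 2.2, -0.4]
opening: 51.9
grasp_force: 30.0
```

```bash
python3 -c "
from h import *
home(100,2); home(25,2)"
```

```text
[ 543. -185.  170.] [-0.215  -0.2865 -0.0391] [-0.0008 -0.0001  0.0006]
[ 543. -185.  170.] [-0.2269 -0.2855  0.3357] [-0.0008 -0.0001  0.0006]
```

Emit:
send_rows([
  [0, 0, 0, -0.1, -0.13, -0.03, 40],
  [0, 0, 0, -0.215, -0.286, -0.04, 40],
  [0, 0, 0, -0.215, -0.286, -0.04, 40],
  [0, 0, 0, -0.218, -0.286, 0.08, 40],
  [0, 0, 0, -0.223, -0.286, 0.22, 40],
  [0, 0, 0, -0.227, -0.286, 0.32, 40],
  [0, 0, 0, -0.227, -0.286, 0.336, 40],
  [0, 0, 0, -0.227, -0.286, 0.336, 40],
])

```text
clock: 22.55
position: [501.9, -222.3, 89.9]
tcp_rot: [-1.125, -2.37, -0.319]
force: [0.8, -1.4, -0.1]
opening: 52.0
grasp_force: 30.0
```

```bash
python3 -c "
from h import *
slip(); home(0,3); home(0,0)
im=grab('side')[0]; save('b1',cv2.resize(im[140:230,270:400],(780,540)))"
```

```text
top plane slopes deg [1.97 0.13] z at x=0 -17.9 x max 54.0 y [-26.3  25.8]
[ 502. -223.   90.] [-0.0019 -0.0054  0.129 ] [-0.0008  0.0003  0.0009]
[ 502. -223.   90.] [-0.0169 -0.0054  0.1285] [-0.0008  0.0003  0.0009]
```

View pics/b1.png

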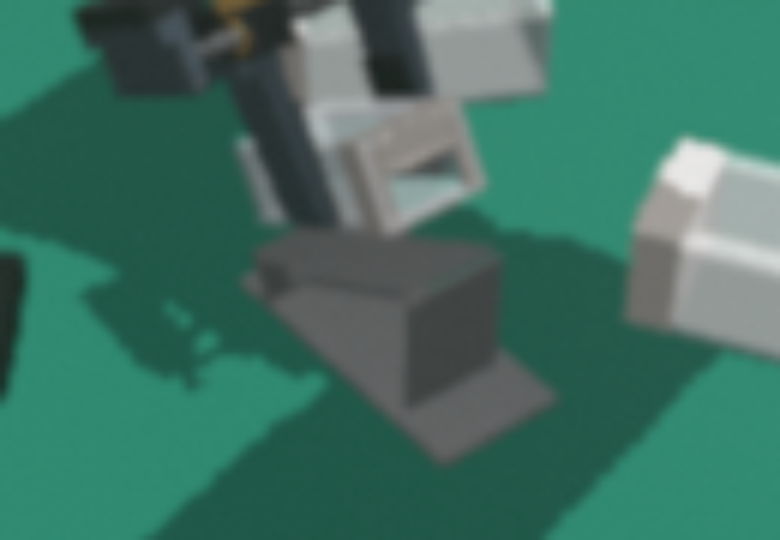

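The dispenser hangs square above the empty rest, closed end over the stop end. I'll lower it and ease it against the stop.

Emit:
send_rows([
  [0, 0, 0, -0.002, -0.005, 0.04, 40],
  [0, 0, 0, -0.002, -0.005, 0.08, 40],
  [0, 0, 0, -0.002, -0.005, 0.11, 40],
  [0, 0, 0, -0.002, -0.005, 0.124, 40],
  [0, 0, 0, -0.002, -0.005, 0.124, 40],
])

```text
clock: 23.28
position: [492.2, -213.9, 67.8]
tcp_rot: [-1.127, -2.368, -0.32]
force: [1.1, 0.1, -0.5]
opening: 51.8
grasp_force: 30.0
```

```bash
python3 -c "
from h import *
slip(); print(r.read_state()['force'],r.read_state()['wrist_torque']); home(0,0)"
```

```text
top plane slopes deg [2.82 0.01] z at x=0 -18.1 x max 54.2 y [-26.2  25.8]
[ 0.2776717   0.11265428 -0.36883448] [-0.27355798 -0.2330079  -0.00640162]
[ 492. -214.   68.] [-0.014   0.0042  0.0001] [-0.0007 -0.0002  0.0004]
```

Emit:
send_rows([
  [0, 0, 0, 0, 0.004, 0.005, 40],
  [0, 0, 0, 0, 0.004, 0.011, 40],
  [0, 0, 0, -0.008, 0.004, 0.011, 40],
  [0, 0, 0, -0.016, 0.004, 0.011, 40],
  [0, 0, 0, -0.016, 0.004, 0.011, 40],
])

```text
clock: 23.95
position: [494.0, -214.4, 65.3]
tcp_rot: [-1.127, -2.368, -0.32]
force: [-0.5, 0.6, 16.5]
opening: 52.0
grasp_force: 30.0
```

```bash
python3 -c "
from h import *
slip(); print(r.read_state()['force'],r.read_state()['wrist_torque']); home(0,0)"
```

```text
top plane slopes deg [3.13 0.08] z at x=0 -18.0 x max 54.5 y [-26.1  25.8]
[-0.28873556  0.04129212 14.9912005 ] [0.63647023 0.72891321 0.19419982]
[ 494. -214.   65.] [-0.001  -0.0007 -0.0064] [-0.0006 -0.0002  0.0005]
```

Contact with plate and stop. Open and back off along the normal.

Emit:
send_rows([
  [0, 0, 0, 0, 0, -0.004, 56],
  [0, 0, 0, 0, 0, -0.004, 75],
  [0, 0, 0, 0, 0, -0.004, 91],
  [0, 0, 0, 0, 0, -0.004, 91],
  [0, 0, 0, 0, 0, -0.004, 91],
  [0, 0, 0, 0, 0, -0.1, 91],
  [0, 0, 0, 0, 0, -0.3, 91],
  [0, 0, 0, 0, 0, -0.55, 91],
  [0, 0, 0, 0, 0, -0.8, 91],
  [0, 0, 0, 0, 0, -0.9, 91],
  [0, 0, 0, 0, 0, -0.9, 91],
])

```text
clock: 25.38
position: [554.2, -288.7, 218.0]
tcp_rot: [-1.129, -2.37, -0.319]
force: [-0.6, -0.7, 0.3]
opening: 90.7
grasp_force: 0.0
```

Run:
```python
from h import *
im,d,K,T=grab('wrist'); P=cloud(d,K,T); D=disp(129,30); C=np.array([495,-215,61.]); q=(P-C)@D
h=cv2.cvtColor(im,cv2.COLOR_RGB2HSV); m=(h[...,1]<60)&(abs(q[...,0])<75)&(abs(q[...,1])<40)&(q[...,2]>12)&(q[...,2]<30)
t=q[m]; rc=cv2.minAreaRect(t[:,:2].astype(np.float32)); A=np.c_[t[:,:2],np.ones(len(t))]
print(len(t),rc,np.median(t[:,2]),np.linalg.lstsq(A,t[:,2],rcond=None)[0],r.read_state()['opening'])
print('in-dispenser brass-ish', ((im[...,0].astype(int)-im[...,2]>14)&m).sum())
bays(); bays('scene')
for n in ('side','scene'):
    i,d,K,T=grab(n); P=cloud(d,K,T)-O; x=P@X;y=P@Y;z=P[...,2]; k=(abs(x)<60)&(abs(y-95)<40); print(n,'bay1 zmax',np.nanmax(z[k]))
    if n=='side': s=i
print(r.read_state()['position'])
save('end',np.vstack([im[60:260],cv2.resize(s[240:400,240:380],(640,400))]))
```

```text
4375 ((0.20057296752929688, 0.7838459014892578), (112.33645629882812, 52.103416442871094), 0.2852281928062439) 20.41363889256891 [6.10129707e-04 8.93964615e-03 2.04034556e+01] 91.03161042708564
in-dispenser brass-ish 0
bay -1 [(40, 24, -81, 17), (40, -1, -82, 17)]
bay 0 [(45, 25, -1, 19), (46, -6, -8, 18), (49, 3, 9, 18)]
bay 1 [(61, 15, 82, 18), (191, -1, 103, 18)]
bay -1 [(41, 0, -84, 19), (50, 27, -84, 19)]
bay 0 [(49, -4, -11, 18), (45, 6, 7, 18), (53, 28, -4, 17)]
bay 1 [(164, 0, 101, 19), (62, 18, 79, 18)]
side bay1 zmax 19.126470362483474
scene bay1 zmax 20.563842859808346
[ 553.11571409 -287.36700271  216.37657701]
```

View pics/end.png

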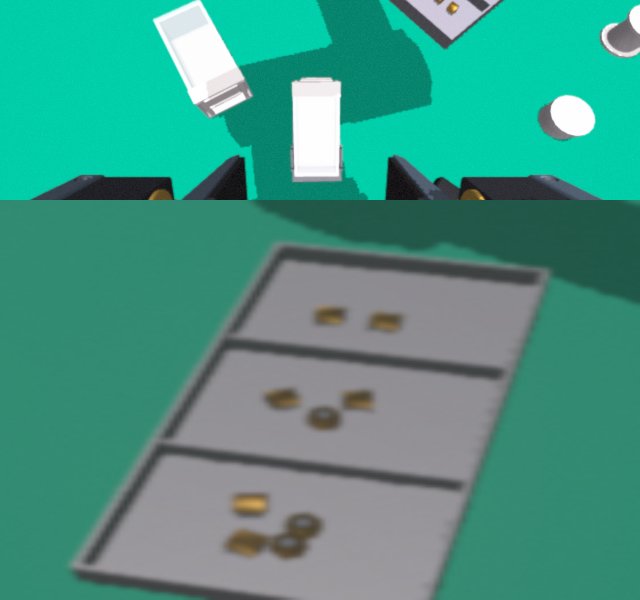

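The tray shows 2, 3 and 4 spacers, all flat on the floor. The empty dispenser is back in its rest, within 1 mm of where it started.

```bash
python3 -c "
from bench import r
print(r.finish_job())"
```

```text
the job is handed in; nothing more can be done
None
```

I handed the job in at about 26 s on the robot's clock: all nine spacers are in the tray (2, 3 and 4 per bay), and the empty dispenser is back against the stop in its rest, about 1 mm from where it started, and released; the judge's verdict was not shown.

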